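Fit the hand crank to the gearbox and wind it to the mark

TASK

Fit the steel hand crank onto the gearbox's leaning D-shaped shaft: turn it until the flat in its bore matches the flat of the shaft, slide it fully home, then wind it clockwise until its arm points along the red line on the gearbox. Let go of it there, and leave the turned steel bar stub and the two nuts in front of the gearbox where they are.

Things in the scene. Friction and masses are not known exactly. Their poses are not given: they have to be found in the camera images.
- crank: Loose steel hand crank, 0.15 to 0.3 kg, standing on the bench with its bore mouth down. Square hub 38 x 38 mm, 40 mm tall. Origin: centre of the hub's underside (the bore mouth); z up along the hub, x along the arm. Grip the hub on its faces that look to the crank's +y and -y, 38 mm apart.
- crank_knob (a point): On the crank's underside at the arm's end, 86 mm from the hub's axis along the crank's +x. The arm is 18 mm wide, 10 mm thick, flush with the hub's underside; above this point stands a black grip, 17 mm thick, its top 56 mm above the underside.
- crank_bore (a point): Inner end of the crank's blind bore, on the hub's axis, 30 mm from the underside. The bore is D-shaped, 25.4 mm across, with its flat 7.8 mm from the axis on the arm's side (crank's +x); a white tick on the hub's top also points to +x.
- drive_head: Green gearbox housing, fixed. Origin: centre of the shaft's shoulder (32 mm steel ring, 105 mm above the bench) on which the crank's underside rests when home. z: the shaft's axis, up and leaning 30 degrees towards the robot. x: away from the robot and up the sloping top; the red line lies along +x. Housing top 76 x 64 mm, 8 mm below the origin, 52 mm bearing cover 5 mm below it.
- shaft_tip (a point): Centre of the steel shaft's end, 26 mm from the shoulder. 24 mm diameter, one dark flat 7.2 mm from the axis, end chamfered 3 mm. Stiff (0.15 N m), stays where left, turns clockwise seen from its end to a stop with the flat facing the head's +x. At the start the flat faces 31 to 86 degrees from +x towards the head's +y; the exact angle is not reported. Play of the fit: up to 0.13 rad.
- bar_stub: Loose turned steel bar stub, 30 mm diameter, 54 mm tall, standing; origin at the centre of its underside. To be left alone.
- nut_1: Loose steel nut, 19 x 22 x 16 mm, origin at the centre of its underside. To be left alone.
- nut_2: Another such loose nut, origin at the centre of its underside. To be left alone.

How it is judged (in metres and radians):
On the way, in this order (a step that is already met when the one before it is completed fails the run):
1. the crank is fully home on the shaft, its arm still short of the red line (distance between crank and drive_head below 0.004 m and angle between the z axis of crank and the z axis of drive_head, either way round below 0.09 rad and y of crank_knob in the frame of drive_head above 0.03 m), for 0.1 s.
2. the crank, still home, is wound to the red line (distance between crank and drive_head below 0.004 m and angle between the z axis of crank and the z axis of drive_head, either way round below 0.09 rad and x of crank_knob in the frame of drive_head above 0.07 m and y of crank_knob in the frame of drive_head between -0.022 and 0.022 m), for 0.2 s.
At the end, for the whole second after the job is handed in: The crank is home on the shaft (its underside within 4 mm of the shoulder, its axis within 5 degrees of the shaft's), its arm points along the red line within about 15 degrees (the arm's end within 22 mm to either side), and it is let go and at rest (all of step 2 and linear speed of crank below 0.02 m/s and angular speed of crank below 0.1 rad/s); the robot touches nothing.
It fails at once if the bar stub was moved by more than 3 cm (distance of bar_stub from where it was at the start of the episode above 0.03 m).
It fails at once if a nut was moved by more than 3 cm (distance of nut_1 from where it was at the start of the episode above 0.03 m).
It fails at once if a nut was moved by more than 3 cm (distance of nut_2 from where it was at the start of the episode above 0.03 m).
It also fails if it takes over 51 s, if anything falls off the work surface, if the arm or the gripper's body presses on something with over 40 N, if the wrist force passes 120 N, or if a joint passes its speed limit or range.

ROBOT

A 6-joint arm with a two-finger parallel gripper is mounted at the origin on a cart in front of the work surface, level with it; the furniture and walls round the work are solid. World frame = base frame: x ahead of the robot, y to its left, z up, the work surface at z = 0. Lengths are in mm, angles in rad, forces in N, time in s.
With the tool pointing down it reaches from about 350 to 975 mm from the base axis. Payload 7.1 kg.
Tool frame: the origin (TCP) lies midway between the tips of the shut fingers; the grasp point (between the pads) lies 19 mm behind it; z points along the fingers, y is the line along which they close (so a half turn about z gives the same grasp; the last joint's range is limited). The gripper opens to 88 mm and grips with 3 to 60 N. Pads are 20 mm wide; open, the fingers measure 115 mm over their backs; the gripper's body (75 mm by 178 mm) begins 61 mm behind the grasp point.
Start: joints at [1.098, 0.423, 1.63, -0, 1.089, -0.019], TCP at [273.957, 561.74, 222.675] pointing down, gripper open.
Joint ranges: [-3, 3], [-0.9, 2.11], [0.09, 2.58], [-1.31, 4.45], [0.11, 2.69], [-2.54, 2.54]. Speed limits (rad/s): [2.39, 2.39, 3.01, 3.14, 3.14, 3.14].

INTERFACE

Orientations are given as a rotation vector (axis times angle).
In Python, from workcell import ctrl gives the robot as it stands.
- The arm moves only by the shell command python3 -m inch 'ROWS' [OPENING]. ROWS is JSON, a list of rows, each an object with "xyz": the shift along the tool's x, y, z in mm, a list of three; "rot": the turn, a rotation vector about the tool's x, y, z in rad, a list of three. In form: [{"xyz": [dx, dy, dz], "rot": [ax, ay, az]}, ...]. A call has 1 to 12 rows; each row is the pose to reach, as a shift and turn from the pose commanded when the call began, along the tool's axes at that moment; what a row does not reach only later rows make up. A row lasts 1/12 s, in which the tool goes at most 41.7 mm and 7.16 degrees, less where a joint would pass 70% of its speed; a pose out of reach is approached as far as the arm can. A call with a gripper value outside its range is refused whole. OPENING is the closure in counts, from 0 (fully open) to 255 (shut), set as the call begins (- or left out, the last holds). The fingers move at their own pace and stop on an object; the grip force is fixed at half the most. Time passes only in rows, so rows that repeat a pose let the fingers close. It gives the time, the measured TCP pose, the force, the opening and the grip force at its end, in the units of the state.
- ctrl.get_obs(): the state, without advancing time (a new reading comes with each control period).
- ctrl.get_image(name): name is "scene" or "top" or "wrist"; returns the picture (420x560x3 uint8, red, green, blue); there is no depth.
- ctrl.camera_model(name): a dict with "fx", "fy", "cx", "cy" (pixels), "position" and "attitude" of the camera in the world. Camera axes: x right, y up, looking along -z (the intrinsics and any distortion apply to the point x, -y, -z); pixel columns grow to the right and rows downward; lengths in mm; the calibration is good to about 2 mm. A picture is of the moment at which its call begins: read the wrist's pose just before it. camera_model takes no time and is no camera call; for the wrist camera it gives the pose at the moment of the call.
- ctrl.close_job(): hands the job in; it is judged then, once.
The state is a dict: "t": time; "qpos": joint angles; "qvel": joint speeds; "joint_torque": joint torques, N m; "ee_pos": TCP position; "orientation": TCP orientation; "ft_force": force on the tool from outside, world axes, zero at the start; "moment": the same for the moment, N m; "width": finger opening in mm; "grasp_force": force on a finger pad.
Only numpy, scipy, OpenCV 4.12 (cv2) and the standard library are available. Lean on these libraries where they do the work, as an engineer would, in place of code of your own. Each camera call takes 0.05 s, during which the arm holds its last target. There are 200 camera calls.

## Working session

There is one attempt and no reset: what is moved stays moved. The work goes in short steps, Python scripts to look and compute and a shell command to move; the robot and the scene stay as the last step left them, time stands still between calls to the robot, and variables do not carry over. Pictures are saved under pics/ and viewed, at most 10 in all, crops included, and the job is handed in when it is done.

```bash
ls; mkdir -p pics
python3 - <<'E'
from workcell import ctrl
import cv2,numpy as np
print(ctrl.get_obs())
for n in ("scene","top"):
    print(n,ctrl.camera_model(n))
    im=ctrl.get_image(n); cv2.imwrite(f"pics/{n}0.png",cv2.resize(im[:,:,::-1],(800,600),interpolation=cv2.INTER_CUBIC))
    np.save(f"{n}0.npy",im)
E
```

```text
pics
{'t': 0.0, 'qpos': array([ 1.09802628e+00,  4.23826258e-01,  1.63069892e+00, -2.32143210e-06,
        1.08860853e+00, -1.90050330e-02]), 'qvel': array([ 5.94244318e-04, -6.84418439e-06, -9.94417171e-04,  1.71304326e-03,
        5.79547259e-06,  1.26071629e-03]), 'joint_torque': array([-2.96428167e-03, -5.44627869e+01, -2.73667163e+01,  6.42909086e-02,
        2.28904327e-02, -1.15188604e-04]), 'ee_pos': array([273.69275694, 561.2572402 , 221.90730396]), 'orientation': array([-7.06587283e-01, -3.06071708e+00,  2.34838845e-03]), 'ft_force': array([-0.26105398, -0.1049498 ,  0.59683079]), 'moment': array([-0.04780623,  0.01797223,  0.00788401]), 'grasp_force': 0.0, 'width': 88.2311138739231}
scene {'fx': 380.1026414489433, 'fy': 380.1026414489433, 'cx': 276.8213049819707, 'cy': 212.36282442482502, 'position': array([ 18.6467775 , 572.60110014, 440.9960595 ]), 'attitude': array([ 0.49394853, -1.39366943, -2.15139153])}
top {'fx': 501.35212715595634, 'fy': 501.35212715595634, 'cx': 274.74517779093344, 'cy': 209.97283505496517, 'position': array([343.01254426, -23.12258052, 978.25170607]), 'attitude': array([ 0.10089598, -0.10431585, -1.55086708])}
```

View pics/scene0.png

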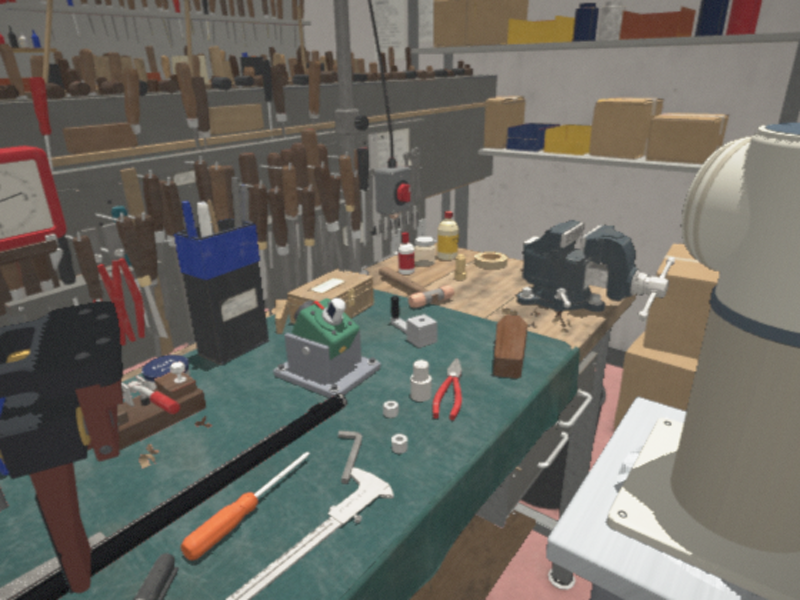

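View pics/top0.png

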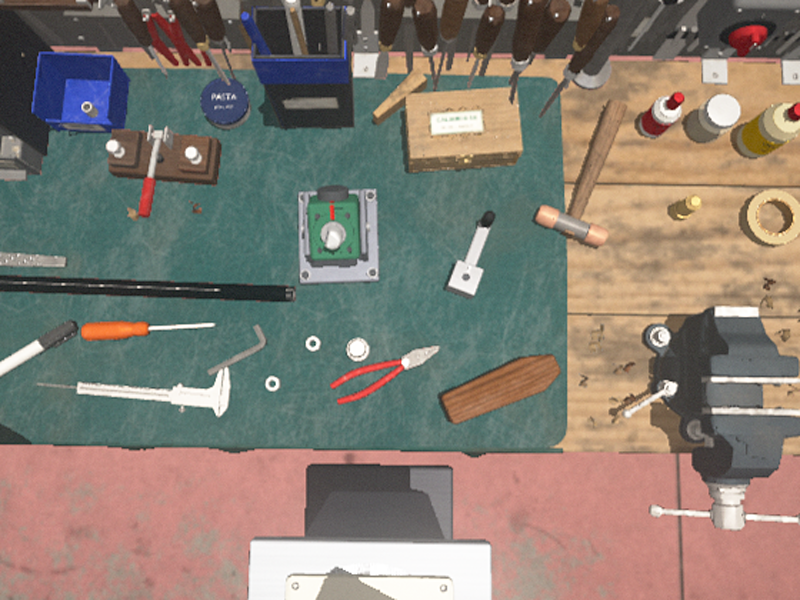

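The top view shows the crank hub near (465,278) with its black knob at (487,217). The gearbox shaft is at (333,237), the red line runs towards (332,210), the stub is at (357,349), and the nuts are at (313,343) and (272,383). I'll zoom in and compute positions.

```bash
cat > h.py <<'E'
import numpy as np,cv2
from scipy.spatial.transform import Rotation as R
from workcell import ctrl
def ray(m,u,v):
    d=np.array([(u-m['cx'])/m['fx'],-(v-m['cy'])/m['fy'],-1.]); return R.from_rotvec(m['attitude']).apply(d)
def onz(m,u,v,z):
    d=ray(m,u,v); p=np.array(m['position']); return p+d*(z-p[2])/d[2]
def proj(m,p):
    c=R.from_rotvec(m['attitude']).inv().apply(np.array(p)-m['position']); return np.array([m['cx']+m['fx']*c[0]/-c[2], m['cy']-m['fy']*c[1]/-c[2]])
def tri(m1,a,m2,b):
    d1,d2=ray(m1,*a),ray(m2,*b);p1,p2=np.array(m1['position']),np.array(m2['position'])
    s=np.linalg.lstsq(np.c_[d1,-d2],p2-p1,rcond=None)[0]; q1,q2=p1+s[0]*d1,p2+s[1]*d2
    return (q1+q2)/2,np.linalg.norm(q1-q2)
E
python3 - <<'E'
from h import *
im=np.load("top0.npy")[:,:,::-1]; s=np.load("scene0.npy")[:,:,::-1]
a=cv2.resize(im[125:215,200:267],None,fx=6,fy=6,interpolation=cv2.INTER_CUBIC)[:540]
b=cv2.resize(im[140:215,305:355],None,fx=6,fy=6,interpolation=cv2.INTER_CUBIC)
c=np.zeros((540,a.shape[1]+b.shape[1],3),np.uint8); c[:a.shape[0],:a.shape[1]]=a; c[:b.shape[0],a.shape[1]:]=b
cv2.imwrite("pics/crop1.png",c); print(c.shape)
t=ctrl.camera_model("top")
k=.7
for n,u,v,z in [("hubtop",466,277,40),("knob top",488,216,56),("shafttip~",333,237,125),("stub",357,349,54),("nut1",313,343,16),("nut2",272,383,16)]:
    print(n,onz(t,u*k,v*k,z).round(1))
E
```

```text
(540, 702, 3)
hubtop [ 499.1 -121.1   40. ]
knob top [ 578.5 -148.2   56. ]
shafttip~ [531.3  49.6 125. ]
stub [400.2  20.6  54. ]
nut1 [409.5  81.7  16. ]
nut2 [355.2 134.7  16. ]
```

View pics/crop1.png

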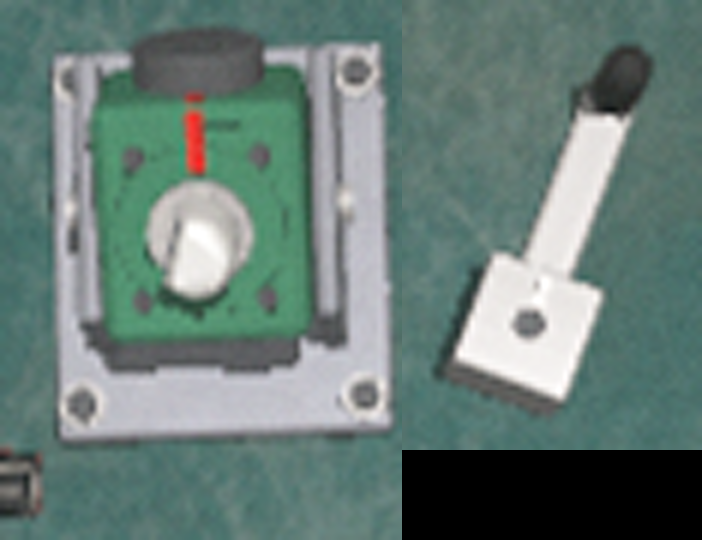

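```bash
cat >> h.py <<'E'
def tool():
    o=ctrl.get_obs(); return o['ee_pos'],R.from_rotvec(o['orientation'])
def goto(p,Rt,cur=None):
    c,Rc=cur or tool(); dp=Rc.inv().apply(np.array(p)-c); rv=(Rc.inv()*Rt).as_rotvec()
    print("xyz",dp.round(1),"rot",rv.round(4),"|d|",np.linalg.norm(dp).round(1),"deg",np.degrees(np.linalg.norm(rv)).round(1))
def frame(x,z):
    z=np.array(z,float);z/=np.linalg.norm(z);x=np.array(x,float);x-=z*(x@z);x/=np.linalg.norm(x);return R.from_matrix(np.c_[x,np.cross(z,x),z])
E
python3 - <<'E'
from h import *
p,Rt=tool(); m=ctrl.camera_model("wrist"); Rc=R.from_rotvec(m['attitude'])
print("cam off in tool",Rt.inv().apply(m['position']-p).round(1)); print((Rt.inv()*Rc).as_matrix().round(3)); print(m['fx'])
t=ctrl.camera_model("top")
b=lambda x,y:(305+(x-402)/6-.5+.0833,140+y/6-.5+.0833)
a=lambda x,y:(200+x/6-.42,125+y/6-.42)
C=[onz(t,*b(*q),40) for q in [(492,255),(603,292),(563,403),(452,362)]]
print(np.round(C,1),np.mean(C,0).round(1),[np.linalg.norm(C[i]-C[i-1]).round(1) for i in range(4)])
d=C[0]+C[1]-C[2]-C[3]; e=C[0]+C[3]-C[1]-C[2]; print("yaw",np.degrees([np.arctan2(d[1],d[0]),np.arctan2(-e[0],e[1])]))
print("knob end base", onz(t,*b(605,110),10).round(1))
print("shoulder",onz(t,*a(200,230),105).round(1), "tip",onz(t,*a(202,262),105+22.5).round(1))
print("red",onz(t,*a(195,112),113).round(1),onz(t,*a(197,172),108).round(1))
print("plate corners",[onz(t,*a(*q),10).round(1) for q in [(55,48),(382,45),(390,432),(62,438)]])
h=frame([.866,0,.5],[-.5,0,.866])
# look pose: camera on the shaft axis 250 mm off, tool x=+x
tgt=onz(t,*a(200,230),105)
off=Rt.inv().apply(m['position']-p)
Rl=h*R.from_rotvec([np.pi,0,0]); 
print("cam fwd in tool",-(Rt.inv()*Rc).as_matrix()[:,2])
E
```

```text
cam off in tool [  78.8   -0.  -161.4]
[[ 0.001  0.958  0.285]
 [ 1.    -0.001  0.   ]
 [ 0.001  0.285 -0.958]]
318.83899284941253
[[ 521.6 -108.4   40. ]
 [ 510.4 -143.7   40. ]
 [ 474.7 -131.1   40. ]
 [ 487.1  -96.    40. ]] [ 498.4 -119.8   40. ] [np.float64(36.7), np.float64(37.0), np.float64(37.8), np.float64(37.2)]
yaw [-19.59780043 -18.64443975]
knob end base [ 576.5 -148.1   10. ]
shoulder [541.1  51.8 105. ] tip [526.6  49.  127.5]
red [574.9  53.6 113. ] [558.   52.9 108. ]
plate corners [array([623.4, 109.7,  10. ]), array([626.4,   1.4,  10. ]), array([496.6,  -3.8,  10. ]), array([492.7, 102.9,  10. ])]
cam fwd in tool [-2.85143731e-01 -3.21469570e-04  9.58484715e-01]
```

Run:
```python
from h import *
yaw=np.radians(2.6);c,s=np.cos(yaw),np.sin(yaw)
S=np.array([541.1,51.8,105]); hz=np.array([-.5*c,-.5*s,.866])
off=np.array([78.8,0,-161.4]); M=np.array([[0,.958,.285],[1,0,0],[0,.285,-.958]])
Rt=frame([-.866*c,-.866*s,-.5],-hz)  # placeholder
a=np.radians(13.4); Rt=frame([-np.cos(a)*c,-np.cos(a)*s,-np.sin(a)],[np.sin(a)*c,np.sin(a)*s,-np.cos(a)])
print(-Rt.apply(M[:,2]),hz)
p=S+270*hz-Rt.apply(off); print(p); goto(p,Rt)
```

```text
[ 0.49874167  0.02264773 -0.86587114] [-0.49948528 -0.02268149  0.866     ]
[520.18040828  50.8500469  200.07570805]
xyz [-445.3 -350.7   22.4] rot [-0.0597 -0.2293 -0.4967] |d| 567.3 deg 31.5
```

```bash
r='{"xyz":[-445,-350,22],"rot":[-0.06,-0.23,-0.497]}'; python3 -m inch '[{"xyz":[-445,-350,22],"rot":[-0.06,-0.23,-0.497]},{"xyz":[-445,-350,22],"rot":[-0.06,-0.23,-0.497]},{"xyz":[-445,-350,22],"rot":[-0.06,-0.23,-0.497]},{"xyz":[-445,-350,22],"rot":[-0.06,-0.23,-0.497]},{"xyz":[-445,-350,22],"rot":[-0.06,-0.23,-0.497]},{"xyz":[-445,-350,22],"rot":[-0.06,-0.23,-0.497]},{"xyz":[-445,-350,22],"rot":[-0.06,-0.23,-0.497]},{"xyz":[-445,-350,22],"rot":[-0.06,-0.23,-0.497]},{"xyz":[-445,-350,22],"rot":[-0.06,-0.23,-0.497]},{"xyz":[-445,-350,22],"rot":[-0.06,-0.23,-0.497]},{"xyz":[-445,-350,22],"rot":[-0.06,-0.23,-0.497]},{"xyz":[-445,-350,22],"rot":[-0.06,-0.23,-0.497]}]'
```

```text
t: 1.1
ee_pos: [491.8, 109.9, 203.2]
orientation: [-0.066, 2.906, 0.01]
ft_force: [1.0, 0.4, 0.3]
width: 87.8
grasp_force: 0.0
```

```bash
python3 -m inch '[{"xyz":[-25,-60,9],"rot":[0,0,0]},{"xyz":[-25,-60,9],"rot":[0,0,0]},{"xyz":[-25,-60,9],"rot":[0,0,0]},{"xyz":[-25,-60,9],"rot":[0,0,0]}]'
python3 - <<'E'
from h import *
p,Rt=tool(); print(p,Rt.as_matrix().round(3)); m=ctrl.camera_model("wrist")
im=ctrl.get_image("wrist"); np.save("w1.npy",im)
import pickle; pickle.dump(m,open("w1.pkl","wb"))
print(proj(m,[541,52,105]),proj(m,[528,51,127.5]))
cv2.imwrite("pics/w1.png",cv2.resize(im[100:380,60:480,::-1],None,fx=1.9,fy=1.9,interpolation=cv2.INTER_CUBIC))
E
```

```text
t: 1.43
ee_pos: [520.6, 52.0, 199.9]
orientation: [-0.061, 2.907, 0.009]
ft_force: [-0.5, 1.3, -0.7]
width: 87.8
grasp_force: 0.0
[520.64784087  51.95303846 199.85220926] [[-0.972 -0.042  0.232]
 [-0.041  0.999  0.011]
 [-0.232  0.001 -0.973]]
[281.17116048 203.33526483] [280.49261023 203.25889491]
```

View pics/w1.png

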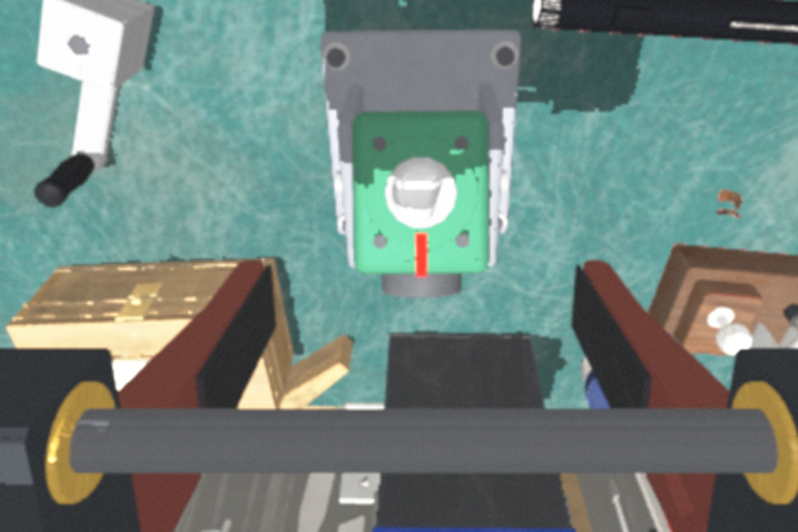

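The view runs along the shaft axis: ring at (421,193), red line running down from (421,235) to (421,277), crank at the upper left. I'll zoom in on the shaft.

Run:
```python
from h import *
im=np.load("w1.npy")
c=im[172:232,242:322,::-1]
cv2.imwrite("pics/w1c.png",cv2.resize(c,None,fx=10,fy=10,interpolation=cv2.INTER_CUBIC))
```

```text
(no output)
```

View pics/w1c.png

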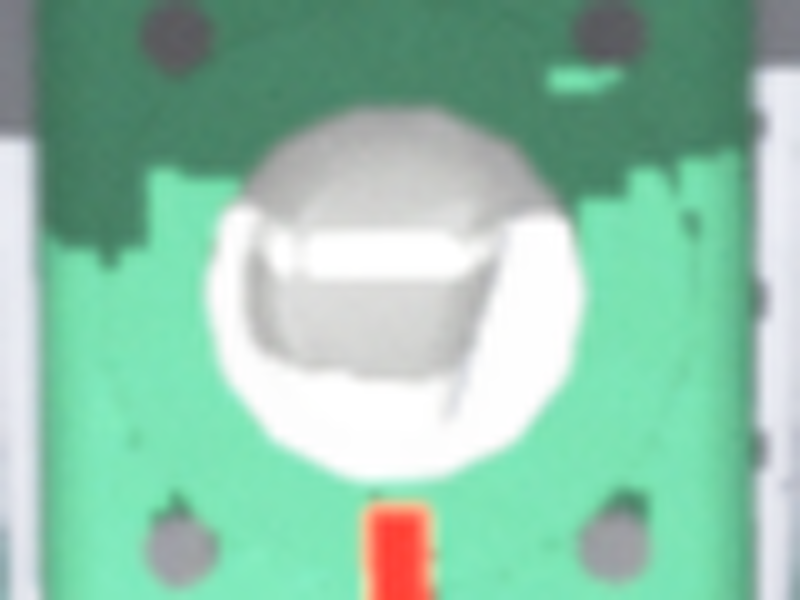

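Run:
```python
from h import *
import pickle
m=pickle.load(open("w1.pkl","rb")); t=ctrl.camera_model("top")
S=onz(m,281.2,200.9,105); print("shoulder w",S, "top resid px",proj(t,S)-np.array([200+200/6-.42,125+230/6-.42]))
print("tri",tri(m,(281.2,200.9),t,(200+200/6-.42,125+230/6-.42)))
a=(60+77/1.9-.25,100+44/1.9-.25); b=(305+(529-402)/6-.42,140+323/6-.42)
print("hub w",onz(m,*a,40),"top",onz(t,*b,40),"tri",tri(m,a,t,b))
k=(60+92/1.9,100+160/1.9);print("arm end",onz(m,*k,10))
# red line direction
y=[onz(m,60+421/1.9,100+235/1.9,110),onz(m,60+421/1.9,100+277/1.9,120)]; d=y[1]-y[0]; print(np.degrees(np.arctan2(d[1],d[0])))
# flat angle: tip-plane points
yaw=np.radians(2.6);hz=np.array([-.5*np.cos(yaw),-.5*np.sin(yaw),.866]);hx=np.array([.866*np.cos(yaw),.866*np.sin(yaw),.5]);hy=np.cross(hz,hx)
def onpl(u,v,o):
    r=ray(m,u,v);p=np.array(m['position']);return p+r*((o-p)@hz)/(r@hz)
T=S+26*hz
q=[onpl(242+x/10-.45,172+y/10-.45,T)-T for x,y in [(500,245),(450,415)]]
print([(v@hx,v@hy) for v in q]); e=q[0]-q[1]; n=np.array([-(e@hy),e@hx]); print(np.degrees(np.arctan2(abs(n[1]),abs(n[0]))))
```

```text
shoulder w [538.63446082  51.92695884 105.        ] top resid px [-0.10701845  1.37380573]
tri (array([542.71050686,  52.24683863,  97.87335885]), np.float64(0.34868541391498703))
hub w [ 498.2099405  -120.66025991   40.        ] top [ 500.00252761 -120.26225893   40.        ] tri (array([ 499.14036655, -120.52439942,   39.89056439]), np.float64(1.8154433567407793))
arm end [ 578.79369199 -145.3321107    10.        ]
2.438988444452883
[(np.float64(-3.446097362543599), np.float64(7.985900554853466)), (np.float64(9.471958838778455), np.float64(4.1515685851886275))]
73.46808051833764
```

Run:
```python
from h import *
def down(y): y=np.radians(y); return frame([np.cos(y),np.sin(y),0],[0,0,-1])
P=[(499,-120.4,170)]
goto(P[0],down(182.4-80))
goto(P[0],down(182.4-165),((np.array(P[0])),down(182.4-80)))
goto((499,-120.4,80),down(-19.1),((np.array(P[0])),down(182.4-165)))
```

```text
xyz [  34.9 -172.3   22.1] rot [0.1649 0.1936 1.3915] |d| 177.2 deg 81.0
xyz [0. 0. 0.] rot [0.     0.     1.4835] |d| 0.0 deg 85.0
xyz [ 0.  0. 90.] rot [0.    0.    0.637] |d| 90.0 deg 36.5
```

```bash
python3 -m inch '[{"xyz":[35,-172,22],"rot":[0.165,0.194,1.39]},{"xyz":[35,-172,22],"rot":[0.165,0.194,1.39]},{"xyz":[35,-172,22],"rot":[0.165,0.194,1.39]},{"xyz":[35,-172,22],"rot":[0.165,0.194,1.39]},{"xyz":[35,-172,22],"rot":[0.165,0.194,1.39]},{"xyz":[35,-172,22],"rot":[0.165,0.194,1.39]},{"xyz":[35,-172,22],"rot":[0.165,0.194,1.39]},{"xyz":[35,-172,22],"rot":[0.165,0.194,1.39]},{"xyz":[35,-172,22],"rot":[0.165,0.194,1.39]},{"xyz":[35,-172,22],"rot":[0.165,0.194,1.39]},{"xyz":[35,-172,22],"rot":[0.165,0.194,1.39]},{"xyz":[35,-172,22],"rot":[0.165,0.194,1.39]}]'
python3 -m inch '[{"xyz":[0,0,0],"rot":[0,0,1.48]},{"xyz":[0,0,0],"rot":[0,0,1.48]},{"xyz":[0,0,0],"rot":[0,0,1.48]},{"xyz":[0,0,0],"rot":[0,0,1.48]},{"xyz":[0,0,0],"rot":[0,0,1.48]},{"xyz":[0,0,0],"rot":[0,0,1.48]},{"xyz":[0,0,0],"rot":[0,0,1.48]},{"xyz":[0,0,0],"rot":[0,0,1.48]},{"xyz":[0,0,0],"rot":[0,0,1.48]},{"xyz":[0,0,0],"rot":[0,0,1.48]},{"xyz":[0,0,0],"rot":[0,0,1.48]},{"xyz":[0,0,0],"rot":[0,0,1.48]}]'
python3 - <<'E'
from h import *
def down(y): y=np.radians(y); return frame([np.cos(y),np.sin(y),0],[0,0,-1])
print(ctrl.get_obs()['qpos'].round(2)); goto((499,-120.4,80),down(-19.1))
E
```

```text
t: 2.48
ee_pos: [499.9, -118.2, 170.5]
orientation: [-1.969, -2.447, -0.0]
ft_force: [0.8, -0.6, -0.2]
width: 88.0
grasp_force: 0.0
t: 3.48
ee_pos: [499.4, -118.0, 170.4]
orientation: [3.105, 0.479, 0.0]
ft_force: [-0.2, -1.0, 0.9]
width: 87.9
grasp_force: 0.0
[-0.26  0.33  1.92 -0.    0.89  1.01]
xyz [-1.1  2.2 90.4] rot [ 1.000e-04 -1.000e-04  6.398e-01] |d| 90.5 deg 36.7
```

```bash
python3 -m inch '[{"xyz":[-1,2.2,90],"rot":[0,0,0.64]},{"xyz":[-1,2.2,90],"rot":[0,0,0.64]},{"xyz":[-1,2.2,90],"rot":[0,0,0.64]},{"xyz":[-1,2.2,90],"rot":[0,0,0.64]},{"xyz":[-1,2.2,90],"rot":[0,0,0.64]},{"xyz":[-1,2.2,90],"rot":[0,0,0.64]},{"xyz":[-1,2.2,90],"rot":[0,0,0.64]}]'
python3 - <<'E'
from h import *
import pickle
p,Rt=tool(); print(p,np.degrees(np.arctan2(Rt.as_matrix()[1,0],Rt.as_matrix()[0,0])))
m=ctrl.camera_model("wrist"); im=ctrl.get_image("wrist"); np.save("w2.npy",im); pickle.dump(m,open("w2.pkl","wb"))
print(proj(m,(499,-120.4,40)))
c=im[100:380,60:480,::-1]; cv2.imwrite("pics/w2.png",cv2.resize(c,None,fx=1.9,fy=1.9,interpolation=cv2.INTER_CUBIC))
E
```

```text
t: 4.07
ee_pos: [499.4, -121.0, 80.5]
orientation: [3.1, -0.509, 0.001]
ft_force: [0.2, 0.2, -0.1]
width: 87.7
grasp_force: 0.0
[ 499.35755337 -120.96246018   80.51887401] -18.63539121631454
[281.6424408  229.51004079]
```

View pics/w2.png

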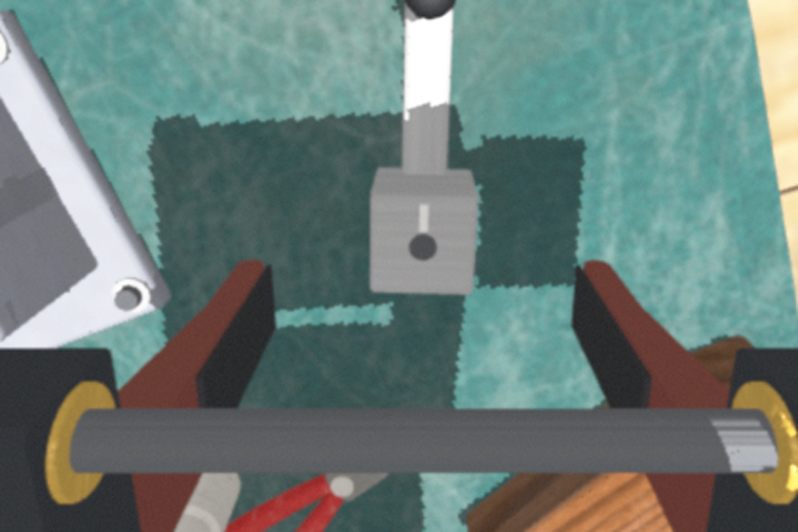

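The hub dot is at (423,246) in the crop, within 1 px of the prediction, so I'll descend 72 mm and grip.

```bash
python3 -m inch '[{"xyz":[0,0,36],"rot":[0,0,0.005]},{"xyz":[0,0,60],"rot":[0,0,0.005]},{"xyz":[0,0,72],"rot":[0,0,0.005]},{"xyz":[0,0,72],"rot":[0,0,0.005]},{"xyz":[0,0,72],"rot":[0,0,0.005]}]'
python3 -m inch '[{"xyz":[0,0,0],"rot":[0,0,0]},{"xyz":[0,0,0],"rot":[0,0,0]},{"xyz":[0,0,0],"rot":[0,0,0]},{"xyz":[0,0,0],"rot":[0,0,0]},{"xyz":[0,0,0],"rot":[0,0,0]},{"xyz":[0,0,0],"rot":[0,0,0]},{"xyz":[0,0,0],"rot":[0,0,0]},{"xyz":[0,0,0],"rot":[0,0,0]},{"xyz":[0,0,0],"rot":[0,0,0]}]' 255
```

```text
t: 4.53
ee_pos: [499.3, -122.0, 8.5]
orientation: [-3.098, 0.521, 0.0]
ft_force: [-1.0, -0.2, -0.1]
width: 87.8
grasp_force: 0.0
t: 5.28
ee_pos: [499.4, -122.2, 8.5]
orientation: [-3.098, 0.523, -0.001]
ft_force: [-0.2, 0.8, 2.3]
width: 37.8
grasp_force: 30.0
```

```bash
cat >> h.py <<'E'
yaw=np.radians(2.5);hz=np.array([-.5*np.cos(yaw),-.5*np.sin(yaw),.75**.5]);hx=np.array([.75**.5*np.cos(yaw),.75**.5*np.sin(yaw),.5]);hy=np.cross(hz,hx)
S=np.array([539.5,51.9,105])
def pose(th,d,dx=0.,h=8.5):
    t=np.radians(th); cx=np.cos(t)*hx+np.sin(t)*hy; return S+hz*(d+h)-dx*cx, frame(cx,-hz)
E
python3 -m inch '[{"xyz":[0,0,-20],"rot":[0,0,0]},{"xyz":[0,0,-60],"rot":[0,0,0]},{"xyz":[0,0,-100],"rot":[0,0,0]},{"xyz":[0,0,-140],"rot":[0,0,0]},{"xyz":[0,0,-180],"rot":[0,0,0]},{"xyz":[0,0,-180],"rot":[0,0,0]},{"xyz":[0,0,-180],"rot":[0,0,0]},{"xyz":[0,0,-180],"rot":[0,0,0]}]'
python3 - <<'E'
from h import *
import pickle
p,Rt=tool(); print(p)
m=ctrl.camera_model("wrist"); im=ctrl.get_image("wrist"); np.save("w3.npy",im)
print("pred dot", proj(m,p+Rt.apply([0,0,-31.5])), "edges",[proj(m,p+Rt.apply([dx,0,-31.5])) for dx in (-19,19)])
c=im[190:310,200:360,::-1]; cv2.imwrite("pics/w3.png",cv2.resize(c,None,fx=4,fy=4,interpolation=cv2.INTER_CUBIC))
goto(*pose(73.5,60))
E
```

```text
t: 5.95
ee_pos: [498.4, -122.0, 187.6]
orientation: [-3.098, 0.523, 0.001]
ft_force: [-0.8, 0.2, -2.9]
width: 38.0
grasp_force: 30.0
[ 498.41327352 -122.03613974  187.59065603]
pred dot [282.22901234 285.37765476] edges [array([282.20844237, 320.56339689]), array([282.25116415, 247.48610707])]
xyz [ -49.6 -165.2   22.6] rot [-0.2587  0.5307 -1.6191] |d| 173.9 deg 98.7
```

View pics/w3.png

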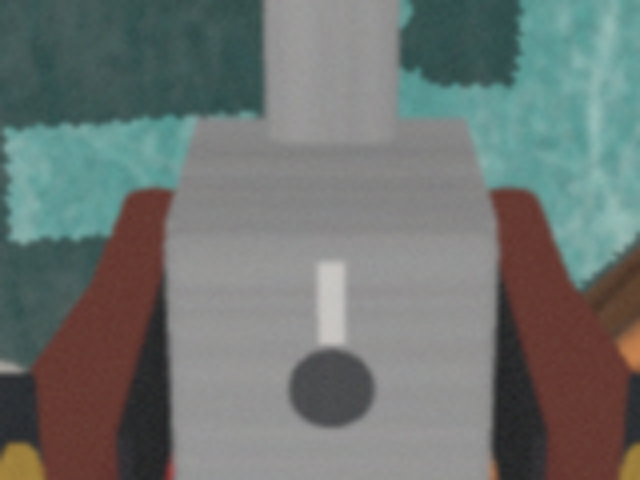

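```bash
python3 -m inch '[{"xyz":[-50,-165,22],"rot":[-0.259,0.531,-1.619]},{"xyz":[-50,-165,22],"rot":[-0.259,0.531,-1.619]},{"xyz":[-50,-165,22],"rot":[-0.259,0.531,-1.619]},{"xyz":[-50,-165,22],"rot":[-0.259,0.531,-1.619]},{"xyz":[-50,-165,22],"rot":[-0.259,0.531,-1.619]},{"xyz":[-50,-165,22],"rot":[-0.259,0.531,-1.619]},{"xyz":[-50,-165,22],"rot":[-0.259,0.531,-1.619]},{"xyz":[-50,-165,22],"rot":[-0.259,0.531,-1.619]},{"xyz":[-50,-165,22],"rot":[-0.259,0.531,-1.619]},{"xyz":[-50,-165,22],"rot":[-0.259,0.531,-1.619]},{"xyz":[-50,-165,22],"rot":[-0.259,0.531,-1.619]},{"xyz":[-50,-165,22],"rot":[-0.259,0.531,-1.619]}]'
python3 - <<'E'
from h import *
goto(*pose(73.5,40,-0.6)); print(ctrl.get_obs()['qpos'].round(2))
E
```

```text
t: 7.0
ee_pos: [504.3, 50.1, 164.0]
orientation: [2.394, 1.484, 0.546]
ft_force: [-0.3, 1.1, -3.3]
width: 37.6
grasp_force: 30.0
xyz [ 2.7  1.2 20. ] rot [-0.0336  0.0687 -0.2027] |d| 20.2 deg 12.4
[ 0.13  0.21  2.24 -0.37  0.25  0.93]
```

```bash
python3 -m inch '[{"xyz":[2.7,1.2,20],"rot":[-0.034,0.069,-0.203]},{"xyz":[2.7,1.2,20],"rot":[-0.034,0.069,-0.203]},{"xyz":[2.7,1.2,20],"rot":[-0.034,0.069,-0.203]},{"xyz":[2.7,1.2,20],"rot":[-0.034,0.069,-0.203]},{"xyz":[2.7,1.2,20],"rot":[-0.034,0.069,-0.203]}]'
python3 - <<'E'
from h import *
goto(*pose(73.5,24,-0.6)); print(ctrl.get_obs()['qpos'].round(2),ctrl.get_obs()['ee_pos'],ctrl.get_obs()['moment'])
t=ctrl.camera_model("top"); 
im=ctrl.get_image("scene"); im2=ctrl.get_image("top")
a=cv2.resize(im[190:270,180:280,::-1],None,fx=5,fy=5,interpolation=cv2.INTER_CUBIC)
cv2.imwrite("pics/s4.png",a)
E
```

```text
t: 7.42
ee_pos: [516.6, 51.3, 149.7]
orientation: [2.195, 1.7, 0.602]
ft_force: [0.1, -0.5, -2.0]
width: 37.8
grasp_force: 30.0
xyz [-0.5 -2.3 17.7] rot [-0.0019  0.0029 -0.0077] |d| 17.8 deg 0.5
[ 0.09  0.26  2.26 -0.24  0.11  0.58] [516.64070156  51.32235148 149.71998141] [-0.10643525  0.4772975   0.0069131 ]
```

View pics/s4.png

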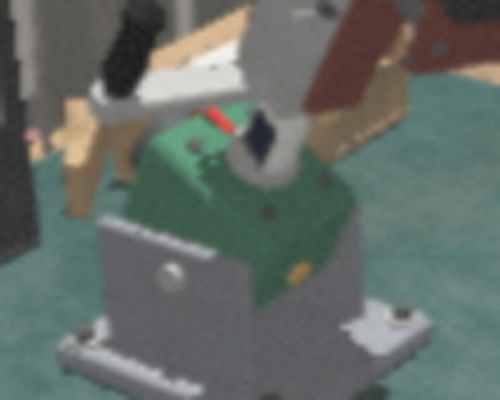

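The crank is held over the shaft tip, but q5 is at its lower limit (0.11) because the forearm is parallel to the shaft. I'll model the wrist to choose a tilted regrasp.

```bash
cat > k.py <<'E'
from h import *
from scipy.optimize import least_squares
def Rk(q): return R.from_euler('ZYZYZ',[q[0],q[1]+q[2],q[3],q[4],q[5]])
E
python3 - <<'E'
from k import *
o=ctrl.get_obs(); q=o['qpos']; Rt=R.from_rotvec(o['orientation']); C=Rk(q).inv()*Rt
print(q.round(3)); print(C.as_matrix().round(3))
Q0=np.array([1.098,.4238,1.6307,0,1.0886,-.019]); C0=Rk(Q0).inv()*R.from_rotvec([-.70659,-3.06072,.00235]); print(C0.as_matrix().round(3))
for s4,s5,s6 in [(1,1,1),(-1,1,1),(1,1,-1),(-1,1,-1)]:
    D=[R.from_euler('ZYZYZ',[a[0],a[1]+a[2],s4*a[3],s5*a[4],s6*a[5]]).inv()*r for a,r in ((q,Rt),(Q0,R.from_rotvec([-.70659,-3.06072,.00235])))]
    print(s4,s6,(D[0].inv()*D[1]).magnitude())
E
```

```text
Traceback (most recent call last):
  File "k.py", line 3, in Rk
    def Rk(q): return R.from_euler('ZYZYZ',[q[0],q[1]+q[2],q[3],q[4],q[5]])
                      ~~~~~~~~~~~~^^^^^^^^^^^^^^^^^^^^^^^^^^^^^^^^^^^^^^^^^
  File "scipy/spatial/transform/_rotation.pyx", line 1413, in scipy.spatial.transform._rotation.Rotation.from_euler
ValueError: Expected axis specification to be a non-empty string of upto 3 characters, got ZYZYZ
```

```bash
cat > k.py <<'E'
from h import *
from scipy.optimize import least_squares
def Rk(q,s4=1,s6=1): return R.from_euler('ZY',[q[0],q[1]+q[2]])*R.from_euler('ZYZ',[s4*q[3],q[4],s6*q[5]])
E
python3 - <<'E'
from k import *
o=ctrl.get_obs(); q=o['qpos']; Rt=R.from_rotvec(o['orientation']); print(q.round(3))
D0=[(q,Rt),(np.array([1.098,.4238,1.6307,0,1.0886,-.019]),R.from_rotvec([-.70659,-3.06072,.00235])),(np.array([-.26,.33,1.92,0,.89,1.01]),R.from_rotvec([3.105,.479,0])),(np.array([.13,.21,2.24,-.37,.25,.93]),R.from_rotvec([2.394,1.484,.546]))]
for s4,s6 in [(1,1),(-1,1),(1,-1),(-1,-1)]:
    D=[Rk(a,s4,s6).inv()*r for a,r in D0]
    print(s4,s6,[(D[1].inv()*d).magnitude().round(3) for d in D],D[1].as_matrix().round(2).tolist())
E
```

```text
[ 0.092  0.258  2.256 -0.245  0.108  0.58 ]Traceback (most recent call last):
  File "<stdin>", line 6, in <module>
AttributeError: 'float' object has no attribute 'round'
```

Run:
```python
from k import *
o=ctrl.get_obs(); q=o['qpos']; Rt=R.from_rotvec(o['orientation'])
D0=[(q,Rt),(np.array([1.098,.4238,1.6307,0,1.0886,-.019]),R.from_rotvec([-.70659,-3.06072,.00235])),(np.array([-.26,.33,1.92,0,.89,1.01]),R.from_rotvec([3.105,.479,0])),(np.array([.13,.21,2.24,-.37,.25,.93]),R.from_rotvec([2.394,1.484,.546]))]
for s4,s6 in [(1,1),(-1,1),(1,-1),(-1,-1)]:
    D=[Rk(a,s4,s6).inv()*r for a,r in D0]
    print(s4,s6,[round(float((D[1].inv()*d).magnitude()),3) for d in D],D[1].as_matrix().round(2).tolist())
# position: ee = Rz(q1)[ (0,0,H)+a + L1 @q2 + L2@(q2+q3)] + Lt*toolz
P=[(q,o['ee_pos'],Rt),(D0[1][0],np.array([273.69,561.26,221.9]),D0[1][1]),(D0[2][0],np.array([499.4,-118,170.4]),D0[2][1]),(D0[3][0],np.array([504.3,50.1,164]),D0[3][1])]
def f(x):
    H,L1,L2,e,Lt=x; r=[]
    for a,p,Rr in P:
        s=a[1]+a[2]; rr=L1*np.sin(a[1])+L2*np.sin(s)+e*np.cos(s); z=H+L1*np.cos(a[1])+L2*np.cos(s)-e*np.sin(s)
        w=np.array([rr*np.cos(a[0]),rr*np.sin(a[0]),z])+Lt*Rr.as_matrix()[:,2]; r+=list(w-p)
    return r
for e0 in (0,): 
    s=least_squares(f,[300,500,500,0,300]); print(s.x.round(1),np.abs(s.fun).max())
```

```text
1 1 [0.0, 0.0, 0.006, 0.003] [[0.0, -1.0, 0.0], [1.0, 0.0, -0.0], [0.0, 0.0, 1.0]]
-1 1 [0.489, 0.0, 0.006, 0.741] [[0.0, -1.0, 0.0], [1.0, 0.0, -0.0], [0.0, 0.0, 1.0]]
1 -1 [1.199, 0.0, 2.053, 1.898] [[0.04, -1.0, 0.0], [1.0, 0.04, -0.0], [0.0, 0.0, 1.0]]
-1 -1 [0.714, 0.0, 2.053, 1.19] [[0.04, -1.0, 0.0], [1.0, 0.04, -0.0], [0.0, 0.0, 1.0]]
[216.6 589.3 453.6  44.3 282. ] 14.63980354133787
```

```bash
cat >> k.py <<'E'
X=[216.6,589.3,453.6,44.3,282.]
C=R.from_euler('z',90,degrees=True)
def fk(a,X=X):
    H,L1,L2,e,Lt=X; s=a[1]+a[2]; rr=L1*np.sin(a[1])+L2*np.sin(s)+e*np.cos(s); z=H+L1*np.cos(a[1])+L2*np.cos(s)-e*np.sin(s)
    Rr=Rk(a)*C; return np.array([rr*np.cos(a[0]),rr*np.sin(a[0]),z])+Lt*Rr.as_matrix()[:,2],Rr
lo=np.array([-3,-.9,.09,-1.31,.11,-2.54]);hi=np.array([3,2.11,2.58,4.45,2.69,2.54])
def ik(p,Rt,q0):
    f=lambda q:np.r_[(fk(q)[0]-p)/500,(fk(q)[1].inv()*Rt).as_rotvec()]
    best=None
    for g in q0:
        s=least_squares(f,g); 
        if s.cost<1e-8: yield s.x
# gripper tilt al: grasp point g mm above the underside on the hub axis; tool z leans so that the body goes to crank +x
def tpose(th,d,al,g=27.,dx=0.):
    t=np.radians(th);a=np.radians(al); cx=np.cos(t)*hx+np.sin(t)*hy; tz=-np.cos(a)*hz-np.sin(a)*cx
    G=S+hz*(d+g)-dx*cx; return G+19*tz, frame(np.cos(a)*cx-np.sin(a)*hz,tz)
E
python3 - <<'E'
from k import *
for al in (10,15,20,25,-15,-25):
    for th,d in ((73.5,40),(73.5,0),(40,0),(0,0)):
        p,Rt=tpose(th,d,al); out=set()
        for g in ([.1,.3,2.2,q4,.3,q6] for q4 in (-1,0,1,2,3,4) for q6 in (-1.5,0,1.5)):
            for x in ik(p,Rt,[g]):
                x[3:]=(x[3:]+np.pi)%(2*np.pi)-np.pi
                for k in (0,2*np.pi):
                    y=x.copy(); y[3]+=k
                    if (y>lo).all() and (y<hi).all(): out.add(tuple(y.round(2).tolist()))
        print(al,th,d,sorted(out))
E
```

```text
10 73.5 40 [(0.23, 0.28, 2.22, -0.9, 0.32, 1.33)]
10 73.5 0 [(0.22, 0.37, 2.21, -1.12, 0.27, 1.56)]
10 40 0 [(0.18, 0.36, 2.17, -0.61, 0.29, 1.59)]
10 0 0 [(0.11, 0.36, 2.15, -0.08, 0.28, 1.71)]
15 73.5 40 [(0.27, 0.29, 2.2, -0.94, 0.43, 1.41)]
15 73.5 0 [(0.26, 0.38, 2.19, -1.09, 0.39, 1.57)]
15 40 0 [(0.2, 0.38, 2.13, -0.57, 0.41, 1.58)]
15 0 0 [(0.11, 0.37, 2.1, -0.04, 0.41, 1.67)]
20 73.5 40 [(0.32, 0.31, 2.18, -0.95, 0.54, 1.46)]
20 73.5 0 [(0.31, 0.4, 2.16, -1.06, 0.5, 1.58)]
20 40 0 [(0.23, 0.39, 2.08, -0.55, 0.52, 1.57)]
20 0 0 [(0.1, 0.39, 2.05, -0.02, 0.53, 1.65)]
25 73.5 40 [(0.36, 0.34, 2.15, -0.95, 0.65, 1.49)]
25 73.5 0 [(0.34, 0.43, 2.13, -1.04, 0.6, 1.59)]
25 40 0 [(0.25, 0.42, 2.04, -0.53, 0.64, 1.57)]
25 0 0 [(0.1, 0.41, 2.0, -0.01, 0.65, 1.63)]
-15 73.5 40 [(-0.06, 0.28, 2.3, 1.64, 0.31, -1.43)]
-15 73.5 0 [(-0.05, 0.38, 2.29, 1.9, 0.32, -1.7)]
-15 40 0 [(0.0, 0.4, 2.36, 2.6, 0.39, -1.78)]
-15 0 0 [(0.13, 0.41, 2.39, 3.28, 0.45, -1.63)]
-25 73.5 40 [(-0.17, 0.33, 2.31, 1.68, 0.54, -1.58)]
-25 73.5 0 [(-0.16, 0.43, 2.29, 1.82, 0.55, -1.74)]
-25 40 0 [(-0.08, 0.47, 2.42, 2.53, 0.68, -1.81)]
-25 0 0 [(0.13, 0.5, 2.48, 3.25, 0.79, -1.59)]
```

```bash
python3 -m inch '[{"xyz":[0,0,-30],"rot":[0,0,0]},{"xyz":[0,0,-50],"rot":[0,0,0]},{"xyz":[0,0,-50],"rot":[0,0,0]}]'
python3 - <<'E'
from h import *
def down(y): y=np.radians(y); return frame([np.cos(y),np.sin(y),0],[0,0,-1])
print(tool()[0]);goto((480,-100,150),down(0))
E
```

```text
t: 7.77
ee_pos: [492.7, 50.8, 196.8]
orientation: [2.19, 1.699, 0.609]
ft_force: [0.8, -0.5, -1.8]
width: 38.1
grasp_force: 30.0
[492.6694217   50.80852021 196.83173509]
xyz [-155.3    5.1   31. ] rot [ 0.329  -0.4616  1.2867] |d| 158.4 deg 80.6
```

```bash
python3 -m inch '[{"xyz":[-155,5,31],"rot":[0.329,-0.462,1.287]},{"xyz":[-155,5,31],"rot":[0.329,-0.462,1.287]},{"xyz":[-155,5,31],"rot":[0.329,-0.462,1.287]},{"xyz":[-155,5,31],"rot":[0.329,-0.462,1.287]},{"xyz":[-155,5,31],"rot":[0.329,-0.462,1.287]},{"xyz":[-155,5,31],"rot":[0.329,-0.462,1.287]},{"xyz":[-155,5,31],"rot":[0.329,-0.462,1.287]},{"xyz":[-155,5,31],"rot":[0.329,-0.462,1.287]},{"xyz":[-155,5,31],"rot":[0.329,-0.462,1.287]},{"xyz":[-155,5,31],"rot":[0.329,-0.462,1.287]},{"xyz":[-155,5,31],"rot":[0.329,-0.462,1.287]},{"xyz":[-155,5,31],"rot":[0.329,-0.462,1.287]}]'
python3 - <<'E'
from h import *
def down(y): y=np.radians(y); return frame([np.cos(y),np.sin(y),0],[0,0,-1])
print(tool()[0]);goto((480,-100,9),down(0))
E
```

```text
t: 8.77
ee_pos: [481.7, -100.7, 147.6]
orientation: [3.14, -0.009, -0.005]
ft_force: [0.5, -1.2, -2.0]
width: 38.0
grasp_force: 30.0
[ 481.73871561 -100.69230275  147.60096449]
xyz [ -1.3  -0.8 138.6] rot [ 0.0012  0.003  -0.0058] |d| 138.6 deg 0.4
```

```bash
python3 -m inch '[{"xyz":[0,0,40],"rot":[0,0.003,-0.006]},{"xyz":[0,0,80],"rot":[0,0.003,-0.006]},{"xyz":[0,0,110],"rot":[0,0.003,-0.006]},{"xyz":[0,0,128],"rot":[0,0.003,-0.006]},{"xyz":[0,0,135],"rot":[0,0.003,-0.006]},{"xyz":[0,0,138],"rot":[0,0.003,-0.006]},{"xyz":[0,0,138.5],"rot":[0,0.003,-0.006]},{"xyz":[0,0,138.5],"rot":[0,0.003,-0.006]}]'
```

```text
t: 9.43
ee_pos: [480.5, -100.3, 10.4]
orientation: [3.14, 0.01, 0.003]
ft_force: [0.8, 0.5, -1.9]
width: 37.4
grasp_force: 30.0
```

```bash
python3 -m inch '[{"xyz":[0,0,1],"rot":[0,0,0]},{"xyz":[0,0,1.5],"rot":[0,0,0]},{"xyz":[0,0,1.5],"rot":[0,0,0]}]'
python3 -m inch '[{"xyz":[0,0,0],"rot":[0,0,0]},{"xyz":[0,0,0],"rot":[0,0,0]},{"xyz":[0,0,0],"rot":[0,0,0]},{"xyz":[0,0,0],"rot":[0,0,0]}]' 60
python3 - <<'E'
from h import *
print(tool()[0],ctrl.camera_model("wrist")['position'])
E
```

```text
t: 9.68
ee_pos: [480.3, -100.2, 8.9]
orientation: [3.14, 0.009, 0.003]
ft_force: [0.5, -0.6, -2.8]
width: 37.9
grasp_force: 30.0
t: 10.02
ee_pos: [479.9, -100.1, 8.3]
orientation: [3.141, 0.009, 0.001]
ft_force: [0.2, 1.6, -0.1]
width: 60.9
grasp_force: 0.0
[ 479.85638812 -100.12296688    8.32879916] [557.91628962 -99.42814009 169.80763652]
```

```bash
python3 -m inch '[{"xyz":[-2.4,0,-0.5],"rot":[0,-0.12,0]},{"xyz":[-4.8,0,-0.9],"rot":[0,-0.24,0]},{"xyz":[-7.1,0,-1.1],"rot":[0,-0.349,0]},{"xyz":[-7.1,0,-1.1],"rot":[0,-0.349,0]},{"xyz":[-7.1,0,-1.1],"rot":[0,-0.349,0]}]'
python3 -m inch '[{"xyz":[0,0,0],"rot":[0,0,0]},{"xyz":[0,0,0],"rot":[0,0,0]},{"xyz":[0,0,0],"rot":[0,0,0]},{"xyz":[0,0,0],"rot":[0,0,0]},{"xyz":[0,0,0],"rot":[0,0,0]},{"xyz":[0,0,0],"rot":[0,0,0]},{"xyz":[0,0,0],"rot":[0,0,0]}]' 255
python3 - <<'E'
from k import *
o=ctrl.get_obs();p,Rt=tool();A=Rt.as_matrix();print(p,A.round(3),o['qpos'].round(3))
G=p-19*A[:,2];print("grasp pt",G)
m=ctrl.camera_model("wrist");im=ctrl.get_image("wrist");print("dot pred",proj(m,[479.5,-100.1,40]),proj(m,[G[0],G[1],40]))
g=cv2.cvtColor(im,cv2.COLOR_RGB2GRAY); 
sub=g[200:340,250:320]; sub=im[240:340,262:302].max(2); n,l,st,c=cv2.connectedComponentsWithStats((sub<95).astype(np.uint8)); print([(s[4],(cc+[262,240]).round(1)) for s,cc in zip(st[1:],c[1:]) if s[4]>30])
E
```

```text
t: 10.43
ee_pos: [473.3, -100.0, 8.4]
orientation: [3.093, 0.01, -0.541]
ft_force: [-0.6, -0.2, 0.8]
width: 66.7
grasp_force: 0.0
t: 11.02
ee_pos: [472.2, -100.2, 9.5]
orientation: [3.092, 0.009, -0.545]
ft_force: [-2.1, -0.8, 4.1]
width: 37.8
grasp_force: 30.0
[ 472.1853886  -100.19522062    9.53871544] [[ 0.94   0.006 -0.342]
 [ 0.005 -1.    -0.003]
 [-0.342  0.001 -0.94 ]] [-0.191  0.709  1.81  -0.082  0.967  1.433]
grasp pt [ 478.6866267  -100.14567299   27.39176695]
dot pred [282.43381482 292.19313643] [282.52065572 293.30285856]
[]
```

```bash
python3 -m inch '[{"xyz":[0,0,-20],"rot":[0,0,0]},{"xyz":[0,0,-60],"rot":[0,0,0]},{"xyz":[0,0,-100],"rot":[0,0,0]},{"xyz":[0,0,-150],"rot":[0,0,0]},{"xyz":[0,0,-150],"rot":[0,0,0]},{"xyz":[0,0,-150],"rot":[0,0,0]}]'
python3 - <<'E'
from k import *
p,Rt=tool();A=Rt.as_matrix();m=ctrl.camera_model("wrist");im=ctrl.get_image("wrist")
G=p-19*A[:,2]; a=np.radians(20); cz=-np.cos(a)*A[:,2]-np.sin(a)*A[:,0]; cx=np.cos(a)*A[:,0]-np.sin(a)*A[:,2]
for dx in (-1,0,1): print(dx,proj(m,G+12.6*cz+dx*cx))
print(im[255:325,280:285].mean((1,2)).round(0).astype(int).tolist()); 
goto(*tpose(73.5,45,20,27.4,.7))
p1,R1=tpose(73.5,45,20,27.4,.7); print(p1)
E
```

```text
t: 11.57
ee_pos: [526.7, -100.0, 152.7]
orientation: [3.093, 0.009, -0.534]
ft_force: [0.3, 0.8, -2.8]
width: 37.7
grasp_force: 30.0
-1 [282.47259033 294.63013169]
0 [282.47426209 293.27574949]
1 [282.47594732 291.91045629]
[144, 144, 144, 143, 142, 144, 149, 156, 160, 157, 152, 149, 153, 170, 186, 193, 194, 193, 194, 193, 193, 193, 192, 192, 193, 192, 193, 192, 187, 162, 107, 79, 77, 77, 77, 77, 78, 77, 77, 78, 76, 77, 78, 88, 118, 142, 147, 147, 147, 149, 149, 148, 147, 147, 149, 150, 149, 147, 141, 122, 94, 85, 84, 85, 85, 86, 89, 90, 91, 88]
xyz [ -12.2 -143.5    3.4] rot [-0.7469  0.4558 -1.0992] |d| 144.1 deg 80.5
[510.7852351   43.73775949 151.21585771]
```

Run:
```python
from k import *
goto(*tpose(73.5,70,20,27.4,.9))
```

```text
xyz [ -31.3 -142.8  -12.6] rot [-0.7469  0.4558 -1.0992] |d| 146.8 deg 80.5
```

```bash
python3 -m inch '[{"xyz":[-31,-143,-13],"rot":[-0.747,0.456,-1.099]},{"xyz":[-31,-143,-13],"rot":[-0.747,0.456,-1.099]},{"xyz":[-31,-143,-13],"rot":[-0.747,0.456,-1.099]},{"xyz":[-31,-143,-13],"rot":[-0.747,0.456,-1.099]},{"xyz":[-31,-143,-13],"rot":[-0.747,0.456,-1.099]},{"xyz":[-31,-143,-13],"rot":[-0.747,0.456,-1.099]},{"xyz":[-31,-143,-13],"rot":[-0.747,0.456,-1.099]},{"xyz":[-31,-143,-13],"rot":[-0.747,0.456,-1.099]},{"xyz":[-31,-143,-13],"rot":[-0.747,0.456,-1.099]},{"xyz":[-31,-143,-13],"rot":[-0.747,0.456,-1.099]},{"xyz":[-31,-143,-13],"rot":[-0.747,0.456,-1.099]},{"xyz":[-31,-143,-13],"rot":[-0.747,0.456,-1.099]}]'
python3 - <<'E'
from k import *
print(ctrl.get_obs()['qpos'].round(2))
goto(*tpose(73.5,35,20,27.4,.9))
E
```

```text
t: 12.62
ee_pos: [492.9, 42.2, 169.1]
orientation: [2.136, 1.535, 0.195]
ft_force: [-0.8, -0.3, -2.4]
width: 38.2
grasp_force: 30.0
[ 0.33  0.25  2.18 -0.88  0.58  1.37]
xyz [14.   6.4 31.5] rot [-0.0064  0.0015  0.01  ] |d| 35.0 deg 0.7
```

```bash
python3 -m inch '[{"xyz":[8,4,18],"rot":[-0.006,0,0.01]},{"xyz":[14,6.4,31.5],"rot":[-0.006,0,0.01]},{"xyz":[14,6.4,31.5],"rot":[-0.006,0,0.01]},{"xyz":[14,6.4,31.5],"rot":[-0.006,0,0.01]},{"xyz":[14,6.4,31.5],"rot":[-0.006,0,0.01]}]'
python3 - <<'E'
from k import *
goto(*tpose(73.5,35,20,27.4,.9));goto(*tpose(73.5,24,20,27.4,.9));goto(*tpose(73.5,0,20,27.4,.9))
im=ctrl.get_image("scene"); t=ctrl.get_image("top"); ms=ctrl.camera_model("scene")
p,Rt=tool();A=Rt.as_matrix();a=np.radians(20); cz=-np.cos(a)*A[:,2]-np.sin(a)*A[:,0]; cx=np.cos(a)*A[:,0]-np.sin(a)*A[:,2]
O=p-19*A[:,2]-27.4*cz+.9*cx; print("O-S in head",[(O-S)@v for v in (hx,hy,hz)], "tilt",cz@hz,"th",np.degrees(np.arctan2(cx@hy,cx@hx)))
a=cv2.resize(im[180:270,190:270,::-1],None,fx=6,fy=6,interpolation=cv2.INTER_CUBIC)
cv2.imwrite("pics/s5.png",a)
print("scene px shoulder",(proj(ms,S)-[190,180])*6,"tip",(proj(ms,S+26*hz)-[190,180])*6,"O",(proj(ms,O)-[190,180])*6)
E
```

```text
t: 13.03
ee_pos: [519.6, 44.1, 145.3]
orientation: [2.145, 1.512, 0.207]
ft_force: [-0.4, -0.4, -1.6]
width: 37.4
grasp_force: 30.0
xyz [-1.3 -4.4  0.9] rot [ 0.0012  0.002  -0.0085] |d| 4.7 deg 0.5
xyz [ 2.5 -4.5 11.3] rot [ 0.0012  0.002  -0.0085] |d| 12.4 deg 0.5
xyz [10.7 -4.6 33.8] rot [ 0.0012  0.002  -0.0085] |d| 35.8 deg 0.5
O-S in head [np.float64(6.051287399185082), np.float64(0.4168938770893977), np.float64(35.8929337147655)] tilt 0.9999808875215406 th 73.0564701418797
scene px shoulder [258.92929259 238.06093024] tip [283.22083014 187.39174859] O [279.68647558 156.69000361]
```

View pics/s5.png

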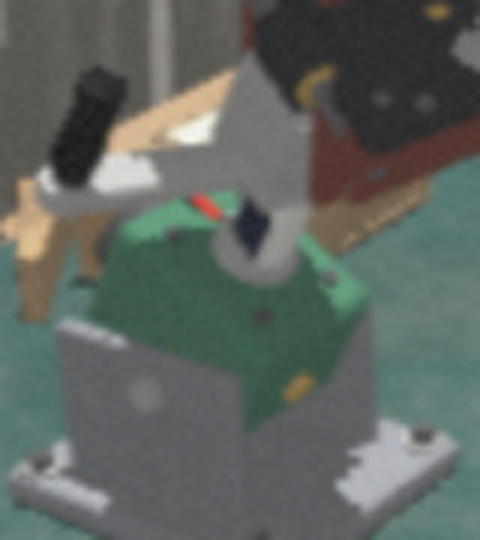

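```bash
python3 -m inch '[{"xyz":[-1,-4.5,3],"rot":[0,0,-0.008]},{"xyz":[1,-4.5,7],"rot":[0,0,-0.008]},{"xyz":[1,-4.5,7],"rot":[0,0,-0.008]},{"xyz":[1,-4.5,7],"rot":[0,0,-0.008]},{"xyz":[1,-4.5,7],"rot":[0,0,-0.008]}]'
cat > st.py <<'E'
from k import *
def st(th,dx=.9):
    o=ctrl.get_obs();p,Rt=tool();A=Rt.as_matrix();a=np.radians(20); cz=-np.cos(a)*A[:,2]-np.sin(a)*A[:,0]; cx=np.cos(a)*A[:,0]-np.sin(a)*A[:,2]
    O=p-19*A[:,2]-27.4*cz+dx*cx; f=o['ft_force']+[0,0,2.2]
    print("O-S hx,hy,hz",np.round([(O-S)@v for v in (hx,hy,hz)],1),"tiltdeg",np.degrees(np.arccos(min(1,cz@hz))).round(2),"th",np.degrees(np.arctan2(cx@hy,cx@hx)).round(1),"F",np.round([f@v for v in (hx,hy,hz)],1),"t",o['t'])
    print("unit head axes in tool: hx",(Rt.inv().apply(hx)).round(3),"hy",Rt.inv().apply(hy).round(3),"-hz",Rt.inv().apply(-hz).round(3))
    for d in (20,10,0): goto(*tpose(th,d,20,27.4,dx))
    print(o['qpos'].round(2))
E
python3 -c "from st import *;st(73.5)"
```

```text
t: 13.55
ee_pos: [520.8, 44.5, 138.2]
orientation: [2.137, 1.519, 0.208]
ft_force: [0.2, -0.4, -3.2]
width: 38.3
grasp_force: 30.0
O-S hx,hy,hz [ 2.3  0.5 28.7] tiltdeg 0.26 th 73.5 F [-0.3 -0.4 -0.9] t 13.55
unit head axes in tool: hx [ 0.269  0.959 -0.093] hy [ 0.9   -0.284 -0.329] -hz [ 0.342 -0.004  0.94 ]
xyz [ 1.9 -2.   8.6] rot [ 0.0041  0.0004 -0.0018] |d| 9.0 deg 0.3
xyz [ 5.3 -2.1 17.9] rot [ 0.0041  0.0004 -0.0018] |d| 18.8 deg 0.3
xyz [ 8.7 -2.1 27.3] rot [ 0.0041  0.0004 -0.0018] |d| 28.8 deg 0.3
[ 0.31  0.35  2.15 -0.98  0.53  1.49]
```

```bash
python3 -m inch '[{"xyz":[-0.5,-2,0],"rot":[0.004,0,0]},{"xyz":[-0.5,-2,0],"rot":[0.004,0,0]},{"xyz":[0.4,-2,3],"rot":[0.004,0,0]},{"xyz":[1.4,-2,6],"rot":[0.004,0,0]},{"xyz":[2.1,-2,8],"rot":[0.004,0,0]},{"xyz":[2.1,-2,8],"rot":[0.004,0,0]}]'
python3 -c "from st import *;st(73.5)"
```

```text
t: 14.05
ee_pos: [523.1, 44.4, 129.5]
orientation: [2.141, 1.521, 0.204]
ft_force: [0.8, 0.3, -2.9]
width: 37.7
grasp_force: 30.0
O-S hx,hy,hz [-0.1  0.3 20. ] tiltdeg 0.04 th 73.4 F [ 0.4  0.2 -1. ] t 14.05
unit head axes in tool: hx [ 0.268  0.958 -0.098] hy [ 0.9   -0.286 -0.329] -hz [ 0.343 -0.     0.939]
xyz [-0.2  0.2  0.1] rot [-0.0003  0.0007 -0.0016] |d| 0.3 deg 0.1
xyz [3.2 0.2 9.5] rot [-0.0003  0.0007 -0.0016] |d| 10.0 deg 0.1
xyz [ 6.6  0.2 18.9] rot [-0.0003  0.0007 -0.0016] |d| 20.0 deg 0.1
[ 0.31  0.37  2.15 -1.    0.52  1.51]
```

```bash
python3 -m inch '[{"xyz":[1,0,2.8],"rot":[0,0,0]},{"xyz":[2,0,5.6],"rot":[0,0,0]},{"xyz":[3.4,0,9.4],"rot":[0,0,0]},{"xyz":[3.4,0,9.4],"rot":[0,0,0]}]'
python3 -c "from st import *;st(73.5)"
```

```text
t: 14.38
ee_pos: [528.2, 44.6, 120.6]
orientation: [2.141, 1.521, 0.204]
ft_force: [0.3, -0.3, -2.4]
width: 38.0
grasp_force: 30.0
O-S hx,hy,hz [-0.2  0.2  9.8] tiltdeg 0.04 th 73.4 F [ 0.2 -0.3 -0.3] t 14.3833
unit head axes in tool: hx [ 0.268  0.958 -0.098] hy [ 0.9   -0.286 -0.329] -hz [ 0.343 -0.     0.939]
xyz [-3.7  0.2 -9.5] rot [-0.0004  0.0008 -0.0016] |d| 10.2 deg 0.1
xyz [-0.2  0.2 -0.1] rot [-0.0004  0.0008 -0.0016] |d| 0.3 deg 0.1
xyz [3.2 0.2 9.3] rot [-0.0004  0.0008 -0.0016] |d| 9.8 deg 0.1
[ 0.31  0.4   2.14 -1.03  0.51  1.54]
```

Sliding on freely. Now to the shoulder.

```bash
python3 -m inch '[{"xyz":[1,0,2.8],"rot":[0,0,0]},{"xyz":[2,0,5.6],"rot":[0,0,0]},{"xyz":[3,0,8.3],"rot":[0,0,0]},{"xyz":[3.4,0,9.4],"rot":[0,0,0]},{"xyz":[3.4,0,9.4],"rot":[0,0,0]},{"xyz":[3.4,0,9.4],"rot":[0,0,0]}]'
python3 -c "from st import *;st(73.5)"
```

```text
t: 14.88
ee_pos: [533.0, 44.8, 112.5]
orientation: [2.14, 1.52, 0.205]
ft_force: [-0.3, -0.2, -2.4]
width: 37.6
grasp_force: 30.0
O-S hx,hy,hz [-0.1  0.3  0.4] tiltdeg 0.04 th 73.4 F [-0.4 -0.2 -0. ] t 14.8833
unit head axes in tool: hx [ 0.268  0.958 -0.097] hy [ 0.9   -0.286 -0.328] -hz [ 0.343 -0.     0.94 ]
xyz [ -7.    0.2 -18.4] rot [-0.0001  0.0005 -0.0017] |d| 19.6 deg 0.1
xyz [-3.5  0.2 -9. ] rot [-0.0001  0.0005 -0.0017] |d| 9.6 deg 0.1
xyz [-0.1  0.1  0.4] rot [-0.0001  0.0005 -0.0017] |d| 0.5 deg 0.1
[ 0.3   0.42  2.14 -1.05  0.5   1.57]
```

```bash
python3 -m inch '[{"xyz":[0.3,0,0.95],"rot":[0,0,0]},{"xyz":[0.5,0,1.4],"rot":[0,0,0]},{"xyz":[0.5,0,1.4],"rot":[0,0,0]}]'
python3 -m inch '[{"xyz":[0.35,0,0.95],"rot":[0,0,0]},{"xyz":[0.35,0,0.95],"rot":[0,0,0]}]'
python3 -c "from st import *;st(73.5)"
```

```text
t: 15.13
ee_pos: [533.2, 44.8, 112.2]
orientation: [2.14, 1.52, 0.205]
ft_force: [-9.3, 1.8, 12.7]
width: 38.1
grasp_force: 30.0
t: 15.3
ee_pos: [533.3, 44.7, 111.8]
orientation: [2.14, 1.519, 0.205]
ft_force: [-15.5, 4.4, 23.0]
width: 37.8
grasp_force: 30.0
O-S hx,hy,hz [-0.1  0.1 -0.4] tiltdeg 0.14 th 73.4 F [-0.7  5.  29.4] t 15.3
unit head axes in tool: hx [ 0.269  0.958 -0.096] hy [ 0.9   -0.285 -0.33 ] -hz [ 0.343 -0.002  0.939]
xyz [ -7.1   0.2 -19.1] rot [ 0.0013  0.0014 -0.0021] |d| 20.4 deg 0.2
xyz [-3.7  0.1 -9.7] rot [ 0.0013  0.0014 -0.0021] |d| 10.4 deg 0.2
xyz [-0.2  0.1 -0.3] rot [ 0.0013  0.0014 -0.0021] |d| 0.4 deg 0.2
[ 0.31  0.42  2.14 -1.06  0.5   1.57]
```

Run:
```python
from k import *
cur=tpose(73.4,0,20,27.4,.9)
for D in (5,10,15,20,25,30,35,40): goto(*tpose(73.4-D,.7,20,27.4,.9),cur)
```

```text
xyz [-0.2 -0.6 -0.7] rot [0.0298 0.     0.082 ] |d| 1.0 deg 5.0
xyz [-0.1 -1.3 -0.7] rot [ 0.0597 -0.      0.164 ] |d| 1.5 deg 10.0
xyz [-0.  -1.9 -0.7] rot [ 0.0895 -0.      0.246 ] |d| 2.1 deg 15.0
xyz [ 0.2 -2.5 -0.8] rot [0.1194 0.     0.328 ] |d| 2.7 deg 20.0
xyz [ 0.4 -3.1 -0.9] rot [0.1492 0.     0.41  ] |d| 3.3 deg 25.0
xyz [ 0.7 -3.7 -1. ] rot [0.1791 0.     0.492 ] |d| 3.9 deg 30.0
xyz [ 1.  -4.2 -1.1] rot [0.2089 0.     0.574 ] |d| 4.5 deg 35.0
xyz [ 1.4 -4.8 -1.2] rot [0.2388 0.     0.656 ] |d| 5.1 deg 40.0
```

```bash
python3 -m inch '[{"xyz":[-0.2,0,-0.7],"rot":[0,0,0]},{"xyz":[-0.2,-0.6,-0.7],"rot":[0.03,0,0.082]},{"xyz":[-0.1,-1.3,-0.7],"rot":[0.06,0,0.164]},{"xyz":[0,-1.9,-0.7],"rot":[0.09,0,0.246]},{"xyz":[0.2,-2.5,-0.8],"rot":[0.119,0,0.328]},{"xyz":[0.4,-3.1,-0.9],"rot":[0.149,0,0.41]},{"xyz":[0.7,-3.7,-1],"rot":[0.179,0,0.492]},{"xyz":[0.7,-3.7,-1],"rot":[0.179,0,0.492]}]'
python3 -c "from st import *;st(43)
cur=tool()
for t in (40,35,30,25,20,15,10,5,0,-2): goto(*tpose(t,0,20,27.4,.9),cur)"
```

```text
t: 15.97
ee_pos: [530.4, 46.6, 110.3]
orientation: [2.635, 1.011, 0.242]
ft_force: [-10.7, 4.4, 14.3]
width: 37.8
grasp_force: 30.0
O-S hx,hy,hz [-0.   0.1 -0.3] tiltdeg 0.09 th 43.1 F [-0.9  4.9 19.6] t 15.9667
unit head axes in tool: hx [ 0.686  0.683 -0.249] hy [ 0.641 -0.73  -0.235] -hz [ 0.343 -0.001  0.939]
xyz [ -7.    0.1 -19.1] rot [0.0018 0.0007 0.0009] |d| 20.3 deg 0.1
xyz [-3.6  0.1 -9.7] rot [0.0018 0.0007 0.0009] |d| 10.3 deg 0.1
xyz [-0.1  0.1 -0.3] rot [0.0018 0.0007 0.0009] |d| 0.3 deg 0.1
[ 0.23  0.41  2.06 -0.58  0.53  1.55]
xyz [-0.1 -0.3 -0.3] rot [0.0197 0.0007 0.0501] |d| 0.4 deg 3.1
xyz [-0.1 -0.9 -0.3] rot [0.0496 0.0007 0.1321] |d| 1.0 deg 8.1
xyz [ 0.  -1.6 -0.3] rot [0.0795 0.0006 0.214 ] |d| 1.6 deg 13.1
xyz [ 0.2 -2.2 -0.4] rot [0.1093 0.0005 0.296 ] |d| 2.2 deg 18.1
xyz [ 0.4 -2.8 -0.5] rot [0.1392 0.0005 0.378 ] |d| 2.9 deg 23.1
xyz [ 0.7 -3.4 -0.6] rot [1.691e-01 4.000e-04 4.600e-01] |d| 3.5 deg 28.1
xyz [ 1.  -3.9 -0.7] rot [1.989e-01 3.000e-04 5.420e-01] |d| 4.1 deg 33.1
xyz [ 1.3 -4.4 -0.8] rot [2.288e-01 3.000e-04 6.240e-01] |d| 4.7 deg 38.1
xyz [ 1.7 -4.9 -1. ] rot [2.587e-01 2.000e-04 7.060e-01] |d| 5.3 deg 43.1
xyz [ 1.9 -5.1 -1. ] rot [2.706e-01 2.000e-04 7.388e-01] |d| 5.6 deg 45.1
```

```bash
python3 -m inch '[{"xyz":[-0.1,-0.3,-0.3],"rot":[0.02,0,0.05]},{"xyz":[-0.1,-0.9,-0.3],"rot":[0.05,0,0.132]},{"xyz":[0,-1.6,-0.3],"rot":[0.08,0,0.214]},{"xyz":[0.2,-2.2,-0.4],"rot":[0.109,0,0.296]},{"xyz":[0.4,-2.8,-0.5],"rot":[0.139,0,0.378]},{"xyz":[0.7,-3.4,-0.6],"rot":[0.169,0,0.46]},{"xyz":[1,-3.9,-0.7],"rot":[0.199,0,0.542]},{"xyz":[1.3,-4.4,-0.8],"rot":[0.229,0,0.624]},{"xyz":[1.7,-4.9,-1],"rot":[0.259,0,0.706]},{"xyz":[1.7,-4.9,-1],"rot":[0.259,0,0.706]},{"xyz":[1.7,-4.9,-1],"rot":[0.259,0,0.706]},{"xyz":[1.7,-4.9,-1],"rot":[0.259,0,0.706]}]'
python3 -c "from st import *;st(0);print(ctrl.get_obs()['moment'])"
```

```text
t: 16.97
ee_pos: [528.9, 51.3, 109.6]
orientation: [-3.127, -0.077, -0.274]
ft_force: [-5.9, -1.9, 8.2]
width: 37.9
grasp_force: 30.0
O-S hx,hy,hz [ 0.4 -0.1 -0.3] tiltdeg 0.04 th 0.3 F [ 0.  -1.6 12. ] t 16.9667
unit head axes in tool: hx [ 0.94   0.006 -0.342] hy [ 0.005 -1.    -0.001] -hz [0.342 0.001 0.94 ]
xyz [ -7.3  -0.2 -18.9] rot [ 0.0012 -0.0002  0.0054] |d| 20.3 deg 0.3
xyz [-3.9 -0.2 -9.5] rot [ 0.0012 -0.0002  0.0054] |d| 10.3 deg 0.3
xyz [-0.5 -0.2 -0.1] rot [ 0.0012 -0.0002  0.0054] |d| 0.5 deg 0.3
[ 0.08  0.4   2.03 -0.01  0.54  1.61]
[-0.30541926  0.78706727 -0.10962121]
```

```bash
python3 -m inch '[{"xyz":[0,0,0],"rot":[0,0,0]},{"xyz":[0,0,0],"rot":[0,0,0]},{"xyz":[0,0,0],"rot":[0,0,0]},{"xyz":[0,0,0],"rot":[0,0,0]},{"xyz":[0,0,0],"rot":[0,0,0]},{"xyz":[0,0,0],"rot":[0,0,0]},{"xyz":[0,0,0],"rot":[0,0,0]},{"xyz":[0,0,0],"rot":[0,0,0]}]' 0
python3 -m inch '[{"xyz":[0,0,-15],"rot":[0,0,0]},{"xyz":[0,0,-40],"rot":[0,0,0]},{"xyz":[0,0,-80],"rot":[0,0,0]},{"xyz":[0,0,-110],"rot":[0,0,0]},{"xyz":[0,0,-110],"rot":[0,0,0]},{"xyz":[0,0,-110],"rot":[0,0,0]},{"xyz":[0,0,-110],"rot":[0,0,0]}]'
python3 - <<'E'
from h import *
im=ctrl.get_image("wrist")[:,:,::-1]; s=ctrl.get_image("scene")[160:280,160:300,::-1]
ms=ctrl.camera_model("scene");mw=ctrl.camera_model("wrist")
# predicted markers: hub top centre, arm end (knob top)
print([ (proj(mw,S+v)).round(0) for v in (40*hz,86*hx+56*hz)])
a=cv2.resize(im,(400,300)); b=cv2.resize(s,(400,343),interpolation=cv2.INTER_CUBIC); c=np.zeros((343,800,3),np.uint8); c[:300,:400]=a;c[:,400:]=b
cv2.imwrite("pics/f.png",c); print(ctrl.get_obs()['ee_pos'])
E
```

```text
t: 17.63
ee_pos: [528.9, 51.6, 108.7]
orientation: [-3.126, -0.077, -0.273]
ft_force: [-0.7, -1.3, 0.2]
width: 86.3
grasp_force: 0.0
t: 18.22
ee_pos: [509.5, 50.8, 216.7]
orientation: [-3.126, -0.077, -0.273]
ft_force: [-0.8, 0.0, 0.4]
width: 88.2
grasp_force: 0.0
[array([283., 215.]), array([284., 118.])]
[508.98474743  50.73565012 215.61646127]
```

View pics/f.png

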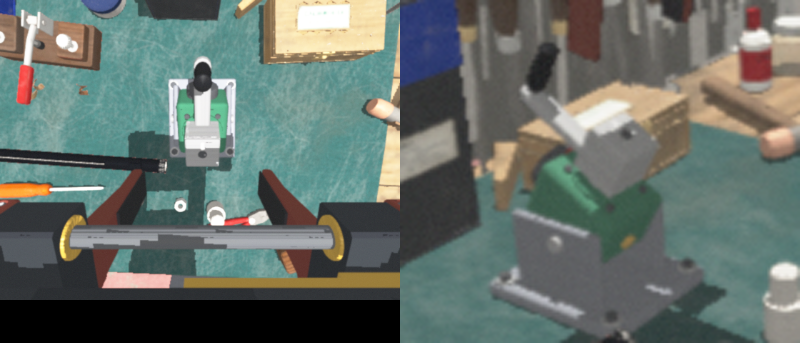

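The crank sits home with its arm along the red line: hub dot at (203,154) and knob at (202,82) in the left view, matching the predictions. The gripper is clear and the nuts and stub look untouched.

```bash
python3 -c "from workcell import ctrl;print(ctrl.close_job())"
```

```text
the job is handed in; nothing more can be done
None
```

The crank is fully home on the shaft, wound to the red line and let go; the job was handed in at about 18 s, but the hand-in returned no verdict.

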